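# Seal the vacuum bread keeper

## Robot

A 6-joint arm with a two-finger parallel gripper is mounted at the origin on the work surface. World frame = base frame: x ahead of the robot, y to its left, z up, the work surface at z = 0. Lengths are in m, angles in degrees, forces in N, time in s.
With the tool pointing down it reaches from about 0.325 to 0.875 m from the base axis. Payload 4.4 kg.
Tool frame: the origin (TCP) lies at the very end of the fingers, on their centre line; the grasp point (between the pads) lies 19 mm behind it (manip.grip_depth is the distance from the TCP to the grasp point, in m); x points along the fingers, z is the direction in which the jaws open and shut, and the axes are right-handed (so a half turn about x gives the same grasp; the last joint's range is limited). The gripper opens to 85 mm and grips with 20 to 120 N. Pads are 22 mm wide; open, the fingers measure 114 mm over their backs; the gripper's body (76 mm by 85 mm) begins 54 mm behind the grasp point. The pads swing forward as they close: fully open they stand 13 mm farther back than shut.
Start: joints at [-77.034, 11.837, 88.321, -0, 79.842, -8.623], TCP at [0.212, -0.535, 0.231] pointing down, gripper open.
Joint ranges: [-156.59, 156.59], [-49.26, 127.26], [12.9, 141.05], [-63.56, 243.56], [4.71, 150.69], [-161.64, 161.64]. Speed limits (degrees/s): [159.86, 159.86, 180, 180, 180, 180].

## Interface

Orientations are given as [roll, pitch, yaw] about the fixed x, y, z axes, in that order (R = Rz(yaw) Ry(pitch) Rx(roll)).
In Python, from station import manip gives the robot as it stands.
- The arm moves only by the tool play_rows, never from a script. Its argument "commands" is text: rows parted by semicolons, each of 6 numbers parted by spaces: the shift along the tool's x, y, z in mm, then the turn, a rotation vector about the tool's x, y, z in rad. In form: tx ty tz wx wy wz; .... A call has 1 to 5 rows; each row shifts and turns the commanded pose from where the row before left it, along the tool's axes as they then stand; what a row does not reach is not made up. A row lasts 1/12 s, in which the tool goes at most 41.7 mm and 7.16 degrees, less where a joint would pass 70% of its speed; a pose out of reach is approached as far as the arm can. A call is refused whole if a number of a shift passes 41.7 or a number of a turn 0.125, either way. A call with a gripper value outside its range is refused whole. "jaw" is the opening in per cent of the stroke, from 0 (shut) to 100 (fully open), set as the call begins (left out, the last holds). The fingers move at their own pace and stop on an object; "force" is the grip in N (left out, the last holds). Time passes only in rows, so rows that do not move let the fingers close. It gives the time, the measured TCP pose, the force and the opening at its end, in the units of the state.
- manip.read_state(): the state, without advancing time (a new reading comes with each control period).
- manip.snapshot(name): name is "side" or "top" or "wrist"; returns the picture (400x640x3 uint8, red, green, blue); there is no depth.
- manip.camera_model(name): a dict with "intrinsics" (3x3 intrinsics, pixels), "k1" (the pictures are not rectified: a ray, as slopes to the right and down, at radius r is drawn at 1 + k1 r^2 times it, then the intrinsics apply), "R" (3x3) and "t" (3): a world point X has camera coordinates R X + t. Camera axes: x right, y down, z forward; pixel columns grow to the right and rows downward; lengths in m; the calibration is good to about 2 mm. A picture is of the moment at which its call begins: read the wrist's pose just before it. camera_model takes no time and is no camera call; for the wrist camera it gives the pose at the moment of the call.
- manip.sign_off(): hands the job in, once; it reports no verdict.
The state is a dict: "time_s": time; "qpos": joint angles; "joint_velocities": joint speeds; "joint_torque": joint torques, N m; "ee_pos": TCP position; "orientation": TCP orientation; "force": force on the tool from outside, world axes, zero at the start; "ft_torque": the same for the moment, N m; "gripper_width": finger opening in m.
Only numpy, scipy, OpenCV 4.12 (cv2) and the standard library are available. Lean on these libraries where they do the work, as an engineer would, in place of code of your own. Each camera call takes 0.05 s, during which the arm holds its last target.

## Task

Put the bread away: swing the bread keeper's lid shut, then press down all four sections of its rim, one after another, until the seal is fully seated all round. Then slide the child-lock tab on the lid all the way aside, press the pump button it was covering right down and let it come back up, leaving the tab aside. Leave the crockery and other things around it where they are.

Things in the scene. Friction and masses are not known exactly. Their poses are not given: they have to be found in the camera images.
- tub: grey rectangular bread keeper, 190 (x) x 170 (y) x 100 mm high, standing immovably on the table. Origin: centre of its underside; z up. The lid's hinge line is parallel to its x axis, at y = +90 mm, z = 100 mm
- lid (a joint): hinge of the white lid, rad: 0 = shut (lid flat on the tub), growing as its free (-y) edge swings up and over to +y. Stiff and damped: it stays where it is left when well open, takes under about 3 N at the lip to swing shut, and below about 0.8 rad slowly sinks shut by itself. When shut it lies in the tub's frame with its panel (150 x 130 mm) centred on the tub's axis, panel top at z = 108 mm
- lip (a point): outer-face centre of the lid's plain flat lip, 80 mm along x, sticking out 38 mm beyond the rim at the free edge, 7 mm thick; the point is 206 mm from the hinge line (7 mm above it with the lid shut, at tub x 0, y -116, z 107 mm). Its z axis is the outward normal of the lid's outer face, its x axis is the tub's x
- rim_free (a joint): stiff section of the lid's rim along the free edge (the lip's side, -y of the tub), 200 x 24 mm; it presses straight down by itself, anywhere along it. m: 0 = standing proud, 0.008 = fully seated on the gasket, against a firm stop. Takes 5 to 6 N to move and stays where it is left
- rim_free_top (a point): centre of that rim section's top face; with the lid shut its z is 120 mm above the table when proud, 112 mm when seated
- rim_hinge (a joint): stiff section of the lid's rim along the hinge edge (+y of the tub), 200 x 24 mm; it presses straight down by itself, anywhere along it. m: 0 = standing proud, 0.008 = fully seated on the gasket, against a firm stop. Takes 5 to 6 N to move and stays where it is left
- rim_hinge_top (a point): centre of that rim section's top face; with the lid shut its z is 120 mm above the table when proud, 112 mm when seated
- rim_near (a joint): stiff section of the lid's rim along the -x edge of the tub, 24 x 130 mm; it presses straight down by itself, anywhere along it. m: 0 = standing proud, 0.008 = fully seated on the gasket, against a firm stop. Takes 5 to 6 N to move and stays where it is left
- rim_near_top (a point): centre of that rim section's top face; with the lid shut its z is 120 mm above the table when proud, 112 mm when seated
- rim_far (a joint): stiff section of the lid's rim along the +x edge of the tub, 24 x 130 mm; it presses straight down by itself, anywhere along it. m: 0 = standing proud, 0.008 = fully seated on the gasket, against a firm stop. Takes 5 to 6 N to move and stays where it is left
- rim_far_top (a point): centre of that rim section's top face; with the lid shut its z is 120 mm above the table when proud, 112 mm when seated
- tab (a joint): child-lock tab, a white sliding plate 64 (x) x 66 (y) x 5 mm on the lid that covers the pump button. m: 0 = right over the button, 0.064 = fully aside (slides along the tub's +x). Takes about 2 N, stays where it is left
- ridge_top (a point): top centre of the tab's upright ridge, which is 10 (x) x 56 (y) mm and 16 mm high above the tab's plate, over the plate's middle; with the lid shut 141.5 mm above the table, the plate's top at 125.5 mm. x axis = sliding direction
- pump (a joint): round grey pump button under the tab, 40 mm across. m: 0 = up, 0.008 = fully down against a stop; a spring (about 5 N when fully down) brings it back up
- pump_top (a point): centre of the button's top face; with the lid shut 118 mm above the table when up, at tub x = -35 mm, y = 0
- plate: white plate, 170 mm across, 20 mm high, a bystander; origin at the centre of its underside
- mug: white mug, 80 mm across, 90 mm high, a bystander; origin at the centre of its underside
- jam: amber jam jar with steel lid, 68 mm across, 85 mm high, a bystander; origin at the centre of its underside
- can: metal can with a pale label, 72 mm across, 100 mm high, a bystander; origin at the centre of its underside
- tongs: steel serving tongs lying flat, 200 mm long, 22 mm high, a bystander; origin at the centre of its underside
- bowl: white bowl, 120 mm across, 50 mm high, a bystander; origin at the centre of its underside
- spoon: spoon with a wooden handle lying flat, 170 mm long, a bystander; origin at the centre of its underside

How it is judged:
By the outcome, as a careful person would: the job done as asked, in the order asked, and still so for the second after the job is handed in, with the robot touching nothing.
It also fails if it takes over 64 s, if anything falls off the work surface, if the arm or the gripper's body presses on something with over 40 N, if the wrist force passes 120 N, or if a joint passes its speed limit or range.

## Working session

There is one attempt and no reset: what is moved stays moved. The work goes in short steps, Python scripts to look and compute and a tool call to move; the robot and the scene stay as the last step left them, time stands still between calls to the robot, and variables do not carry over. Pictures are saved under pics/ and viewed, and the job is handed in when it is done.

Besides the shell and the picture viewer there is one more tool, called after "Emit:" as name(argument=value, ...), one argument or row to a line, values as JSON. play_rows: Moves the arm, as the interface text tells. Its arguments: {"type":"object","properties":{"commands":{"type":"string"},"jaw":{"type":"number"},"force":{"type":"number"}},"required":["commands"]}

```bash
ls; mkdir -p pics; python3 - <<'E'
from station import manip
import cv2
s=manip.read_state();print(s)
for n in("side","top","wrist"):
    m=manip.camera_model(n);print(n,m)
    cv2.imwrite(f"pics/a_{n}.png",manip.snapshot(n)[:,:,::-1])
E
```

```text
pics
{'time_s': 0.0, 'qpos': array([-7.70319202e+01,  1.18864197e+01,  8.84045544e+01,  1.75709837e-03,
        7.98401105e+01, -8.62375870e+00]), 'joint_velocities': array([-0.00383726,  0.00242005,  0.05553406,  0.03796302,  0.07015486,
       -0.04854791]), 'joint_torque': array([ 1.60988289e-03, -3.83027959e+01, -2.91597462e+01, -4.07531468e-05,
        1.03565512e-02,  4.20122689e-06]), 'ee_pos': array([ 0.2114178 , -0.53392037,  0.23010626]), 'orientation': array([170.62062933,  89.86890394, 102.21215593]), 'force': array([ 0.1854838 , -0.33062035,  0.40353885]), 'ft_torque': array([ 0.00901241,  0.03625535, -0.02646577]), 'gripper_width': 0.08498020552163672}
side {'intrinsics': array([[448.68277566,   0.        , 316.08239751],
       [  0.        , 448.68277566, 198.89940294],
       [  0.        ,   0.        ,   1.        ]]), 'k1': -0.06383429826945616, 'R': array([[-0.81502743, -0.57906536,  0.02033707],
       [-0.36744229,  0.48939471, -0.79087229],
       [ 0.4480139 , -0.65205531, -0.61164322]]), 't': array([0.52585725, 0.27124353, 1.10408554])}
top {'intrinsics': array([[397.80688264,   0.        , 317.5396105 ],
       [  0.        , 397.80688264, 202.86764747],
       [  0.        ,   0.        ,   1.        ]]), 'k1': -0.0857239630969413, 'R': array([[ 0.01800879, -0.99982959,  0.00405765],
       [-0.98712106, -0.0184248 , -0.15891048],
       [ 0.15895817, -0.0011436 , -0.98728466]]), 't': array([0.02665034, 0.63129836, 0.93647858])}
wrist {'intrinsics': array([[298.49255413,   0.        , 318.65857974],
       [  0.        , 298.49255413, 196.57106941],
       [  0.        ,   0.        ,   1.        ]]), 'k1': -0.05532615779356998, 'R': array([[ 0.36848881, -0.92962778, -0.00286169],
       [-0.88176084, -0.35048694,  0.31568453],
       [-0.2944721 , -0.11380289, -0.94885989]]), 't': array([-0.57393538, -0.04116159,  0.38055901])}
```

View pics/a_side.png

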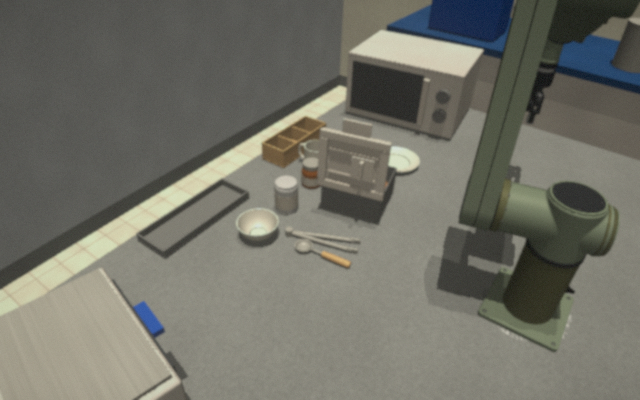

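View pics/a_top.png

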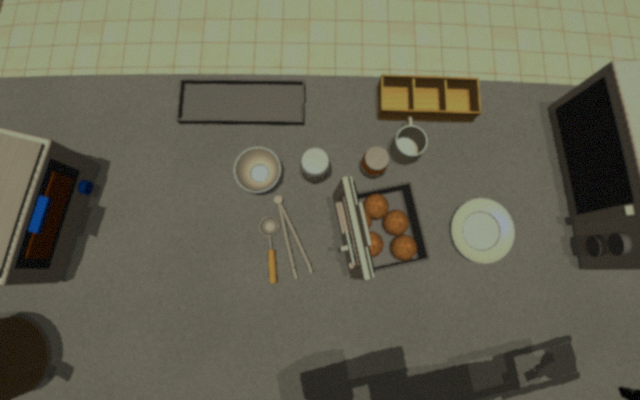

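View pics/a_wrist.png

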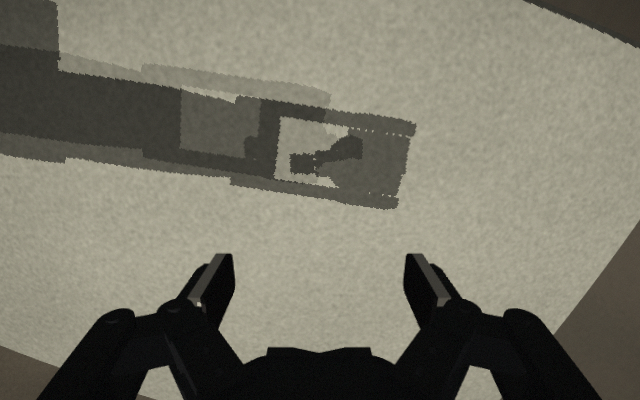

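```bash
python3 - <<'E'
import cv2
a=cv2.imread("pics/a_top.png")[160:300,310:450]
cv2.imwrite("pics/z1.png",cv2.resize(a,None,fx=4.2,fy=4.2,interpolation=cv2.INTER_CUBIC))
a=cv2.imread("pics/a_side.png")[100:230,290:430]
cv2.imwrite("pics/z2.png",cv2.resize(a,None,fx=4.2,fy=4.2,interpolation=cv2.INTER_CUBIC))
E
```

```text
(no output)
```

View pics/z1.png

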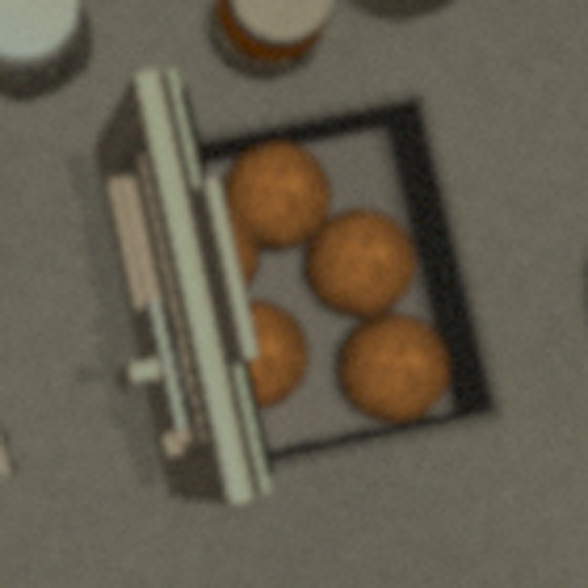

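View pics/z2.png

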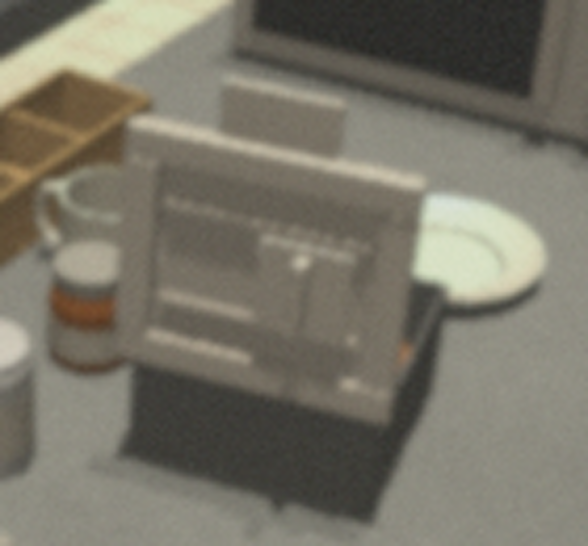

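```bash
cat > h.py <<'E'
import numpy as np,cv2
from station import manip
def ray(m,uv):
    K=m['intrinsics'];k=m['k1']
    d=np.array([(uv[0]-K[0,2])/K[0,0],(uv[1]-K[1,2])/K[1,1]]);r=np.linalg.norm(d);q=r
    for _ in range(30): q=r/(1+k*q*q)
    d=d*(q/r) if r>0 else d
    R=m['R'];return -R.T@m['t'],R.T@np.array([d[0],d[1],1.])
def plane(m,uv,z):
    o,d=ray(m,uv);return o+d*(z-o[2])/d[2]
def tri(m1,a,m2,b):
    o1,d1=ray(m1,a);o2,d2=ray(m2,b)
    s=np.linalg.lstsq(np.c_[d1,-d2],o2-o1,rcond=None)[0]
    p,q=o1+d1*s[0],o2+d2*s[1];return (p+q)/2,np.linalg.norm(p-q)
def proj(m,X):
    c=m['R']@np.asarray(X)+m['t'];d=c[:2]/c[2];d=d*(1+m['k1']*(d@d));K=m['intrinsics'];return np.array([K[0,0]*d[0]+K[0,2],K[1,1]*d[1]+K[1,2]])
E
python3 - <<'E'
from h import *
T=manip.camera_model("top");S=manip.camera_model("side")
zt=lambda x,y:(310+x/4.2-.5+.12,160+y/4.2-.4)
zs=lambda x,y:(290+x/4.2-.4,100+y/4.2-.4)
A=plane(T,zt(418,98),.1);B=plane(T,zt(492,408),.1)
u=A-B;L=np.linalg.norm(u);u/=L;v=np.array([-u[1],u[0],0]);print(A,B,L,np.degrees(np.arctan2(u[1],u[0])))
c=(A+B)/2+v*.085;print("centre",c)
for n,a,b in(("far lip",(210,178),(225,78)),("near lip",(253,358),(347,105)),("far rimtop",(143,70),(135,118)),("near rimtop",(240,502),(423,180))):
    p,e=tri(T,zt(*a),S,zs(*b));w=p-c;print(n,p,e,"tub",w@u,w@v,p[2])
E
```

```text
[ 0.67500449 -0.17953609  0.1       ] [ 0.50057993 -0.21797219  0.1       ] 0.1786092382357904 12.427060878184635
centre [ 0.5695005  -0.11574563  0.1       ]
far lip [ 0.59057646 -0.03718938  0.31872931] 8.869596424749992e-05 tub 0.0374872029032025 0.07218025722817795 0.3187293127535678
near lip [ 0.51311984 -0.05625158  0.31693968] 0.0019394930475064083 tub -0.04225678521480222 0.07023307490306227 0.3169396757704323
far rimtop [ 0.64369205 -0.01135562  0.28389196] 0.003929751311308032 tub 0.09491767479955639 0.08597846224462291 0.28389195890320346
near rimtop [ 0.45297038 -0.05433378  0.28518943] 0.00031191756840797714 tub -0.10058428077520166 0.08504989980170465 0.285189429233476
```

```bash
cat >> h.py <<'E'
from scipy.spatial.transform import Rotation as Ro
def Rt(s): return Ro.from_euler('xyz',s['orientation'],degrees=True).as_matrix()
yaw=np.radians(12.6)
u=np.array([np.cos(yaw),np.sin(yaw),0]);v=np.array([-u[1],u[0],0])
Z=np.array([0,0,1.])
def rep(targets=(),zdir=None):
    s=manip.read_state();R=Rt(s);p=s['ee_pos']
    print("t",s['time_s'],"p",p.round(4),"F",s['force'].round(2),"q",s['qpos'].round(1),"w",round(s['gripper_width'],4))
    print("R",R.round(3).tolist())
    if zdir is not None:
        G=np.c_[-Z,np.cross(zdir,-Z),zdir]
        rv=Ro.from_matrix(R.T@G).as_rotvec();print("turn tool",rv.round(4));R=G
    for t in targets:
        print("shift(mm,tool)",(R.T@(np.array(t)-p)*1000).round(1)); p=np.array(t)
E
python3 - <<'E'
from h import *
for z in(u,v,-u,-v): rep(zdir=z)
E
```

```text
t 0.15 p [ 0.2114 -0.5341  0.2304] F [-0.14  0.6   0.58] q [-77.   11.9  88.4  -0.   79.8  -8.6] w 0.0853
R [[-0.0, 0.93, 0.368], [0.002, 0.368, -0.93], [-1.0, 0.0, -0.002]]
turn tool [-1.4139e+00 -1.3000e-03 -1.5000e-03]
t 0.15 p [ 0.2114 -0.5341  0.2304] F [-0.14  0.6   0.58] q [-77.   11.9  88.4  -0.   79.8  -8.6] w 0.0853
R [[-0.0, 0.93, 0.368], [0.002, 0.368, -0.93], [-1.0, 0.0, -0.002]]
turn tool [-2.9847e+00  2.0000e-04 -2.8000e-03]
t 0.15 p [ 0.2114 -0.5341  0.2304] F [-0.14  0.6   0.58] q [-77.   11.9  88.4  -0.   79.8  -8.6] w 0.0853
R [[-0.0, 0.93, 0.368], [0.002, 0.368, -0.93], [-1.0, 0.0, -0.002]]
turn tool [ 1.7277e+00 -1.6000e-03  1.4000e-03]
t 0.15 p [ 0.2114 -0.5341  0.2304] F [-0.14  0.6   0.58] q [-77.   11.9  88.4  -0.   79.8  -8.6] w 0.0853
R [[-0.0, 0.93, 0.368], [0.002, 0.368, -0.93], [-1.0, 0.0, -0.002]]
turn tool [ 1.569e-01 -1.800e-03 -1.000e-04]
```

```bash
python3 - <<'E'
from h import *
c=np.array([.552,-.047,.318])
rep([[.2114,-.5341,.4],[*(c+v*.07)[:2],.4],[*(c+v*.07)[:2],.295]],zdir=-v)
E
```

```text
t 0.15 p [ 0.2114 -0.5341  0.2304] F [-0.14  0.6   0.58] q [-77.   11.9  88.4  -0.   79.8  -8.6] w 0.0853
R [[-0.0, 0.93, 0.368], [0.002, 0.368, -0.93], [-1.0, 0.0, -0.002]]
turn tool [ 1.569e-01 -1.800e-03 -1.000e-04]
shift(mm,tool) [-169.6   -0.     0. ]
shift(mm,tool) [   0.   438.7 -471.1]
shift(mm,tool) [105.   0.   0.]
```

Emit:
play_rows(
  commands="-34 0 0 0.05 0 0; -34 0 0 0.05 0 0; -34 0 0 0.057 0 0; -34 0 0 0 0 0; -34 0 0 0 0 0",
  jaw=0,
  force=60,
)

```text
time_s: 0.57
ee_pos: [0.2115, -0.5342, 0.4024]
orientation: [179.6, 89.9, 102.2]
force: [0.8, -0.2, 0.5]
gripper_width: 0.0257
```

Emit:
play_rows(
  commands="0 22 -23.6 0 0 0; 0 22 -23.6 0 0 0; 0 22 -23.6 0 0 0; 0 22 -23.6 0 0 0; 0 22 -23.6 0 0 0",
)

```text
time_s: 0.98
ee_pos: [0.2935, -0.394, 0.4009]
orientation: [-179.5, 90.0, 103.1]
force: [1.3, -0.2, 0.1]
gripper_width: 0.0
```

Emit:
play_rows(
  commands="0 22 -23.6 0 0 0; 0 22 -23.6 0 0 0; 0 22 -23.6 0 0 0; 0 22 -23.6 0 0 0; 0 22 -23.6 0 0 0",
)

```text
time_s: 1.4
ee_pos: [0.3752, -0.2548, 0.401]
orientation: [-163.8, 90.0, 118.8]
force: [0.2, 0.2, 0.0]
gripper_width: -0.0002
```

Emit:
play_rows(
  commands="0 22 -23.6 0 0 0; 0 22 -23.6 0 0 0; 0 22 -23.6 0 0 0; 0 22 -23.6 0 0 0; 0 22 -23.6 0 0 0",
)

```text
time_s: 1.82
ee_pos: [0.4568, -0.1156, 0.4011]
orientation: [-122.9, 90.0, 159.6]
force: [1.3, 0.2, -0.2]
gripper_width: 0.0
```

Emit:
play_rows(
  commands="0 22 -23.6 0 0 0; 0 22 -23.6 0 0 0; 0 22 -23.6 0 0 0; 0 22 -23.6 0 0 0; 0 22 -23.6 0 0 0",
)

```text
time_s: 2.23
ee_pos: [0.5384, 0.0235, 0.4009]
orientation: [-98.6, 90.0, -176.0]
force: [0.1, -1.3, 0.3]
gripper_width: 0.0002
```

```bash
python3 - <<'E'
from h import *
c=np.array([.552,-.047,.318])
rep([[*(c+v*.07)[:2],.4]],zdir=-v)
for n in("side","top","wrist"):
    I=manip.snapshot(n)[:,:,::-1]
    if n!="wrist": I=cv2.resize(I[80:300,270:470],None,fx=3,fy=2.7)
    cv2.imwrite(f"pics/b_{n}.png",I)
E
```

```text
t 2.2333 p [0.5384 0.0235 0.4009] F [ 0.08 -1.27  0.3 ] q [-6.7  3.1 78.6 -0.  98.4 70.7] w 0.0002
R [[-0.001, 0.976, 0.218], [-0.0, 0.218, -0.976], [-1.0, -0.001, -0.0]]
turn tool [ 0.0001 -0.0001  0.0006]
shift(mm,tool) [ 0.9 -2.1  1.8]
```

View pics/b_side.png

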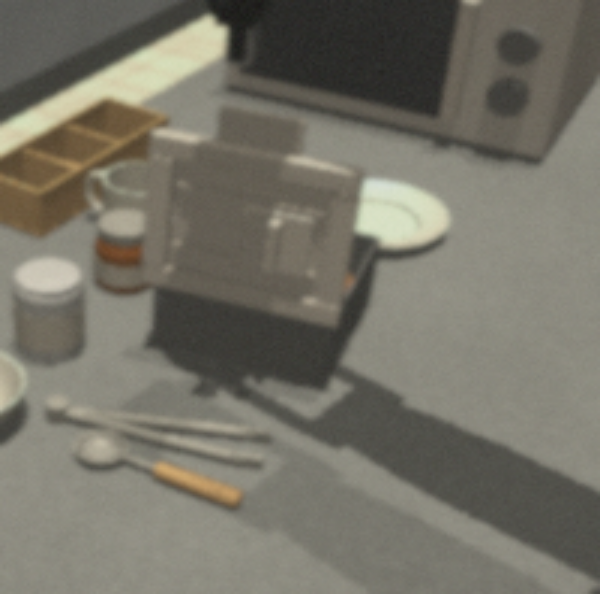

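View pics/b_top.png

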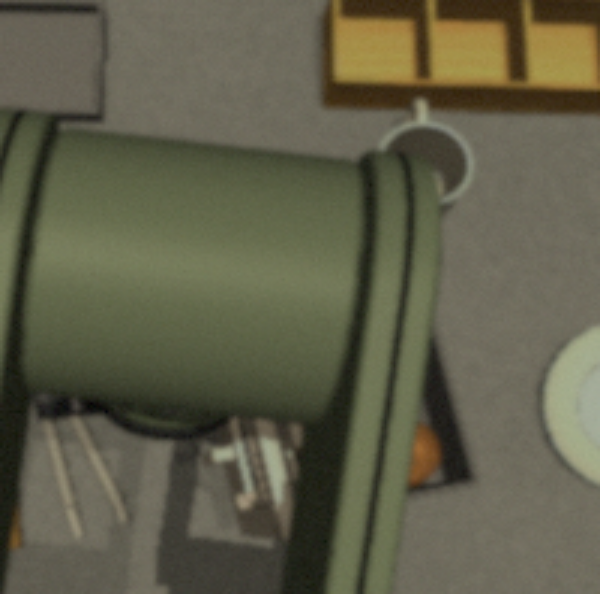

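View pics/b_wrist.png

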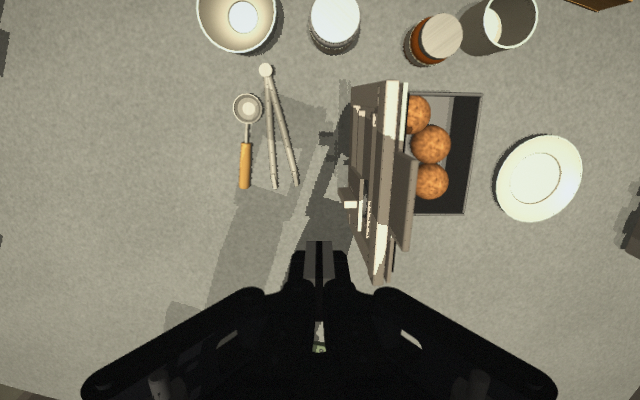

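```bash
cp pics/b_wrist.png pics/bw.png; python3 - <<'E'
from h import *
a=cv2.imread("pics/b_wrist.png")[70:300,330:500]
cv2.imwrite("pics/z3.png",cv2.resize(a,None,fx=3.5,fy=2.6*1.0,interpolation=cv2.INTER_CUBIC))
W=manip.camera_model("wrist")
for a,b,z in(((481.5,93.5),(466,214.5),.1),((416,157),(408,251),.318),):
    A=plane(W,a,z);B=plane(W,b,z);d=A-B;print(A,B,np.linalg.norm(d),np.degrees(np.arctan2(d[1],d[0])))
E
```

```text
[ 0.6769     -0.18356012  0.1       ] [ 0.49659595 -0.23007287  0.1       ] 0.1862068411391336 14.465132556827653
[ 0.59228516 -0.04039375  0.318     ] [ 0.51398501 -0.05990213  0.318     ] 0.08069380507096 13.990325661081737
```

View pics/z3.png

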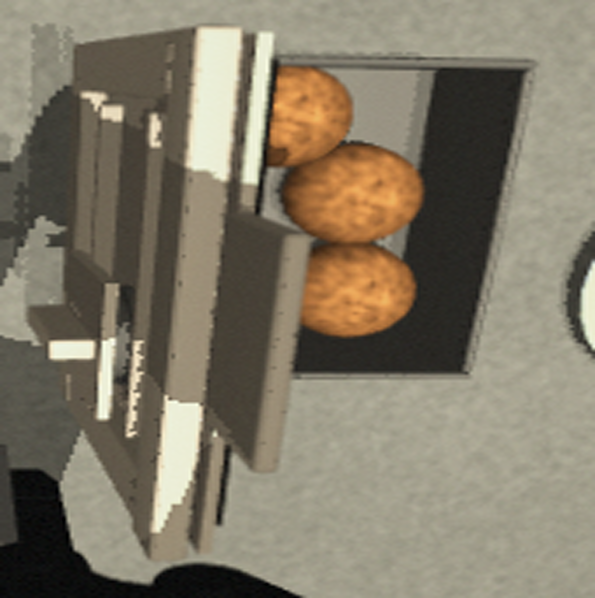

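```bash
sed -i 's/radians(12.6)/radians(14.2)/' h.py; python3 - <<'E'
from h import *
W=manip.camera_model("wrist")
A=plane(W,(483.3-.3,94.2),.1);B=plane(W,(464.3-.3,214.6-.3),.1);d=A-B;print(A,B,np.linalg.norm(d),np.degrees(np.arctan2(d[1],d[0])))
c=(A+B)/2+.085*v;print("c",c)
hinge=c+.09*v
lip=(np.array([.5923,-.0404,.318])+np.array([.514,-.0599,.318]))/2
w=lip-hinge;print("lip tip rel hinge u,v,z",w@u,w@v,w[2])
# start behind
start=hinge+v*(-.018+.05);start[2]=.4
rep([start,start-[0,0,.1]],zdir=-v)
E
```

```text
[ 0.67653736 -0.1860692   0.1       ] [ 0.49619385 -0.22669634  0.1       ] 0.1848630420223179 12.695457430338411
c [ 0.56551448 -0.12397992  0.1       ]
lip tip rel hinge u,v,z 0.00612433854152262 -0.015392831400128584 0.21800000000000003
t 2.3833 p [0.5383 0.0237 0.4003] F [-0.28 -0.34 -0.96] q [-6.7  3.1 78.6 -0.  98.4 70.5] w 0.0001
R [[-0.002, 0.975, 0.222], [0.0, 0.222, -0.975], [-1.0, -0.002, -0.001]]
turn tool [-0.0243 -0.0006  0.0018]
shift(mm,tool) [ 0.3 -9.8 27.8]
shift(mm,tool) [100.   0.   0.]
```

Emit:
play_rows(
  commands="32 -5 0 -0.014 0 0; 32 -5 0 0 0 0; 31 0 0 0 0 0; 0 0 20 0 0 0; 0 0 20 0 0 0",
)

```text
time_s: 2.8
ee_pos: [0.5345, -0.0197, 0.3024]
orientation: [-111.1, 89.5, 172.3]
force: [0.3, -0.0, 0.9]
gripper_width: -0.0001
```

```bash
sed -i 's/radians(14.2)/radians(13.4)/' h.py; python3 - <<'E'
from h import *
rep(zdir=-v)
for n in("side","wrist"):
    I=manip.snapshot(n)[:,:,::-1]
    if n!="wrist": I=cv2.resize(I[80:300,270:470],None,fx=3,fy=2.7)
    cv2.imwrite(f"pics/c_{n}.png",I)
E
```

```text
t 2.8 p [ 0.5345 -0.0197  0.3024] F [ 0.28 -0.04  0.88] q [-11.4   4.5  88.2  -0.   87.7  65.2] w -0.0001
R [[-0.008, 0.973, 0.232], [0.001, 0.232, -0.973], [-1.0, -0.007, -0.003]]
turn tool [ 0.0006 -0.0029  0.0074]
```

View pics/c_wrist.png

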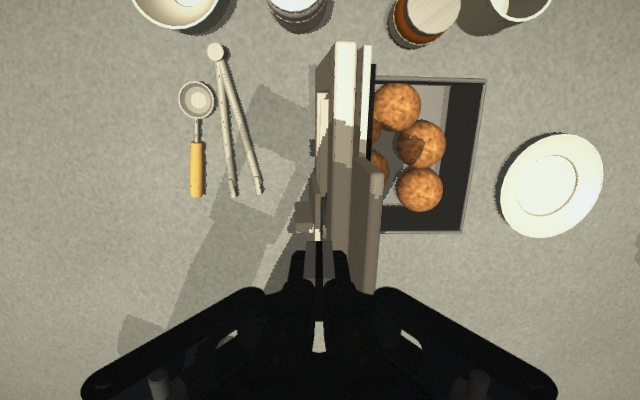

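Emit:
play_rows(
  commands="0 0 13 0 0 0; 0 0 14 0 0 0; 1 0 15 0 0 0; 1 0 15 0 0 0; 2 0 13 0 0 0",
)

```text
time_s: 3.32
ee_pos: [0.5543, -0.0892, 0.3026]
orientation: [47.1, 89.9, -29.6]
force: [-0.6, 0.9, -0.0]
gripper_width: -0.0001
```

```bash
python3 - <<'E'
from h import *
rep(zdir=-v)
for n in("side","wrist"):
    I=manip.snapshot(n)[:,:,::-1]
    if n!="wrist": I=cv2.resize(I[80:300,270:470],None,fx=3,fy=2.7)
    cv2.imwrite(f"pics/d_{n}.png",I)
E
```

```text
t 3.3167 p [ 0.5543 -0.0892  0.3026] F [-0.59  0.86 -0.01] q [-18.    7.5  84.9  -0.   87.5  58.7] w -0.0001
R [[0.001, 0.973, 0.231], [-0.0, 0.231, -0.973], [-1.0, 0.001, 0.001]]
turn tool [-0.0006  0.0007 -0.0007]
```

View pics/d_wrist.png

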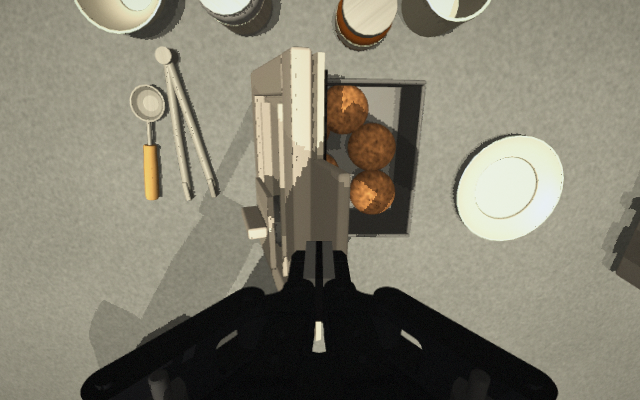

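View pics/d_side.png

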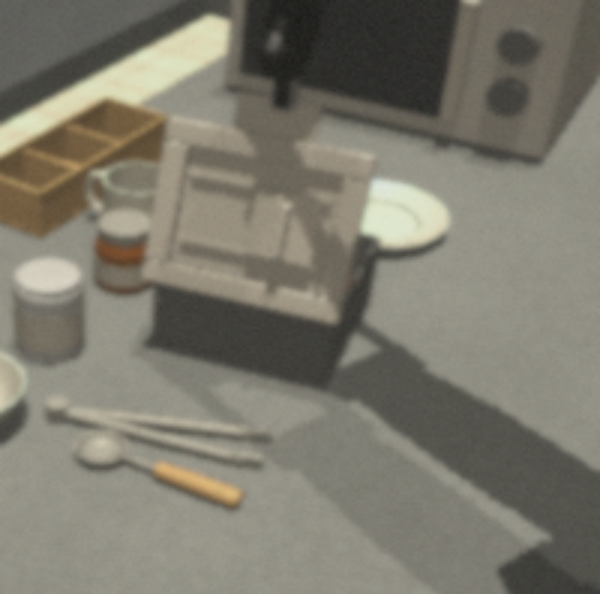

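Emit:
play_rows(
  commands="3 0 10 0 0 0; 4 0 10 0 0 0; 5 0 10 0 0 0; 6 0 10 0 0 0; 6 0 10 0 0 0",
)

```text
time_s: 3.83
ee_pos: [0.5661, -0.1375, 0.2784]
orientation: [31.6, 89.9, -45.0]
force: [-0.7, -0.9, 3.5]
gripper_width: -0.0001
```

Emit:
play_rows(
  commands="7 0 9 0 0 0; 7 0 9 0 0 0; 8 0 9 0 0 0; 8 0 9 0 0 0; 8 0 8 0 0 0",
)

```text
time_s: 4.25
ee_pos: [0.5754, -0.1794, 0.2386]
orientation: [-137.9, 89.9, 145.4]
force: [0.5, 0.2, 1.2]
gripper_width: 0.0002
```

```bash
python3 - <<'E'
from h import *
rep(zdir=-v)
for n in("side","wrist"):
    I=manip.snapshot(n)[:,:,::-1]
    if n!="wrist": I=cv2.resize(I[80:300,270:470],None,fx=3,fy=2.7)
    cv2.imwrite(f"pics/e_{n}.png",I)
E
```

```text
t 4.25 p [ 0.5754 -0.1794  0.2386] F [0.51 0.22 1.23] q [-25.5  14.9  83.7   0.   81.5  51.1] w 0.0002
R [[-0.001, 0.973, 0.232], [0.001, 0.232, -0.973], [-1.0, -0.001, -0.001]]
turn tool [-0.0002 -0.0012  0.0011]
```

View pics/e_wrist.png

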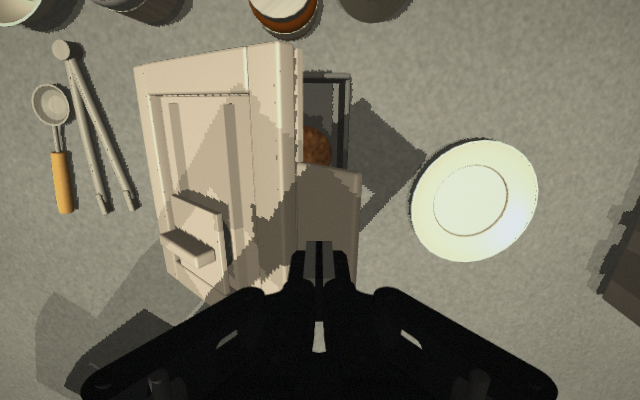

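View pics/e_side.png

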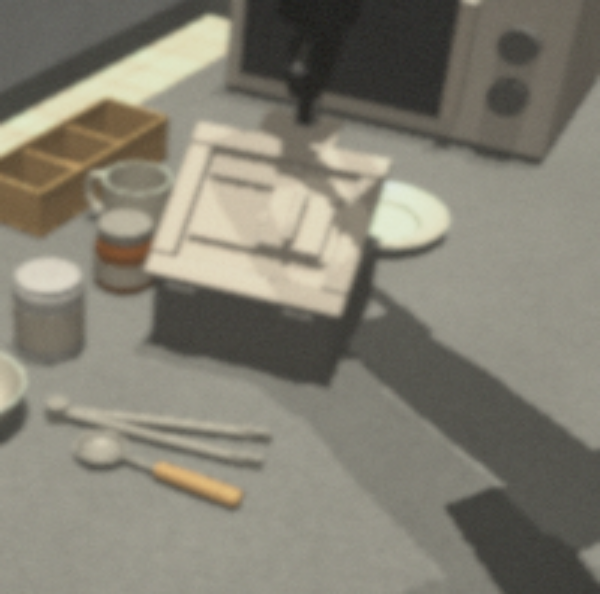

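Emit:
play_rows(
  commands="9 0 10 0 0 0; 9 0 10 0 0 0; 9 0 9 0 0 0; 9 0 8 0 0 0; 9 0 7 0 0 0",
)

```text
time_s: 4.77
ee_pos: [0.5858, -0.2227, 0.1941]
orientation: [-95.0, 90.0, -171.6]
force: [0.8, 0.1, 0.7]
gripper_width: 0.0001
```

Emit:
play_rows(
  commands="9 0 6 0 0 0; 9 0 5 0 0 0; 9 0 4 0 0 0; 9 0 3 0 0 0; 9 0 2 0 0 0",
)

```text
time_s: 5.18
ee_pos: [0.5904, -0.2414, 0.1493]
orientation: [-145.1, 90.0, 138.3]
force: [-0.2, 0.5, -0.0]
gripper_width: -0.0
```

```bash
python3 - <<'E'
from h import *
rep(zdir=-v)
for n in("side","wrist"):
    I=manip.snapshot(n)[:,:,::-1]
    if n!="wrist": I=cv2.resize(I[80:300,270:470],None,fx=3,fy=2.7)
    cv2.imwrite(f"pics/f_{n}.png",I)
E
```

```text
t 5.1833 p [ 0.5904 -0.2414  0.1493] F [-0.16  0.48 -0.02] q [-30.   23.5  83.4   0.   73.2  46.6] w -0.0
R [[-0.0, 0.973, 0.232], [0.0, 0.232, -0.973], [-1.0, -0.0, -0.0]]
turn tool [-0.0002 -0.      0.    ]
```

View pics/f_wrist.png

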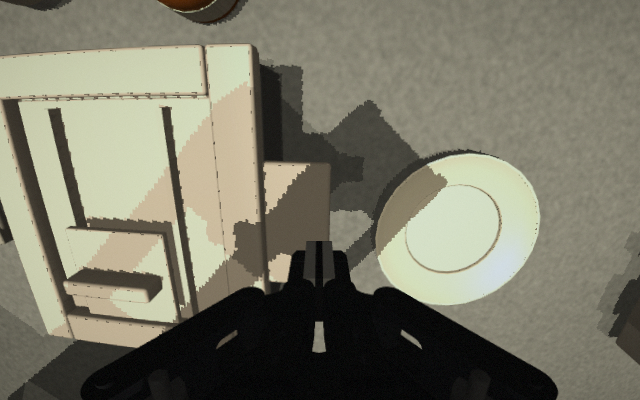

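View pics/f_side.png

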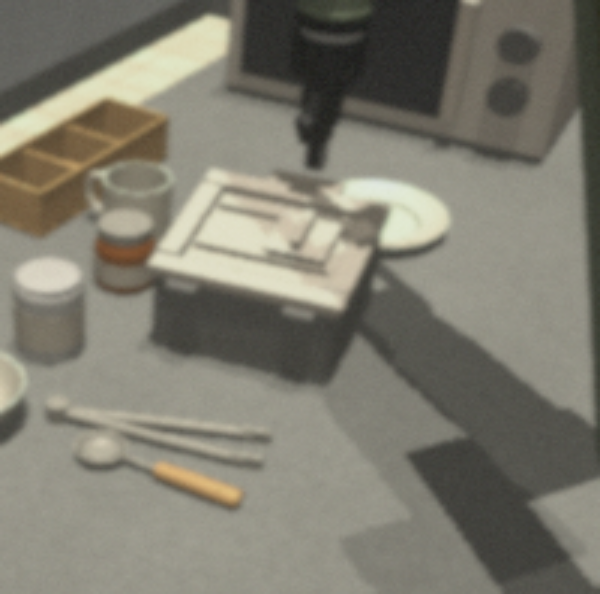

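Emit:
play_rows(
  commands="9 0 0 0 0 0; 9 0 0 0 0 0; 9 0 0 0 0 0; 9 0 0 0 0 0; 4 0 0 0 0 0",
)

```text
time_s: 5.7
ee_pos: [0.5894, -0.2403, 0.1081]
orientation: [-133.8, 89.8, 149.6]
force: [0.2, 0.4, -0.7]
gripper_width: 0.0001
```

Emit:
play_rows(
  commands="3 0 0 0 0 0; 0 0 0 0 0 0",
)

```text
time_s: 5.87
ee_pos: [0.5902, -0.2408, 0.1073]
orientation: [-134.7, 90.0, 148.7]
force: [-0.1, 0.1, 0.3]
gripper_width: 0.0001
```

Emit:
play_rows(
  commands="2 0 0 0 0 0; 1 0 0 0 0 0; 0 0 0 0 0 0",
)

```text
time_s: 6.12
ee_pos: [0.5907, -0.2411, 0.107]
orientation: [39.4, 90.0, -37.2]
force: [-4.8, 2.8, 10.7]
gripper_width: 0.0002
```

Emit:
play_rows(
  commands="-35 0 0 0 0 0; -35 0 0 0 0 0; -35 0 -30 0 0 0; -25 0 -35 0 0 0; 0 0 -35 0 0 0",
)

```text
time_s: 6.53
ee_pos: [0.572, -0.1491, 0.2377]
orientation: [54.1, 89.2, -22.6]
force: [1.7, 0.6, 1.4]
gripper_width: -0.0
```

Emit:
play_rows(
  commands="-10 -30 0 0 0 0; 0 -35 0 0 0 0; 0 -35 0 0 0 0; 0 0 0 0 0 0",
)

```text
time_s: 6.87
ee_pos: [0.4656, -0.1703, 0.239]
orientation: [-109.7, 89.7, 173.6]
force: [-0.3, 0.2, -0.1]
gripper_width: 0.0002
```

```bash
python3 - <<'E'
from h import *
rep(zdir=-v)
for n in("side","wrist"):
    I=manip.snapshot(n)[:,:,::-1]
    cv2.imwrite(f"pics/g_{n}.png",I)
import pickle;pickle.dump(manip.camera_model("wrist"),open("g.pkl","wb"))
E
```

```text
t 6.8667 p [ 0.4656 -0.1703  0.239 ] F [-0.25  0.21 -0.07] q [-30.    1.9  98.4  -0.1  79.9  46.7] w 0.0002
R [[-0.005, 0.973, 0.23], [0.001, 0.23, -0.973], [-1.0, -0.005, -0.002]]
turn tool [-0.0016 -0.0017  0.0049]
```

View pics/g_wrist.png

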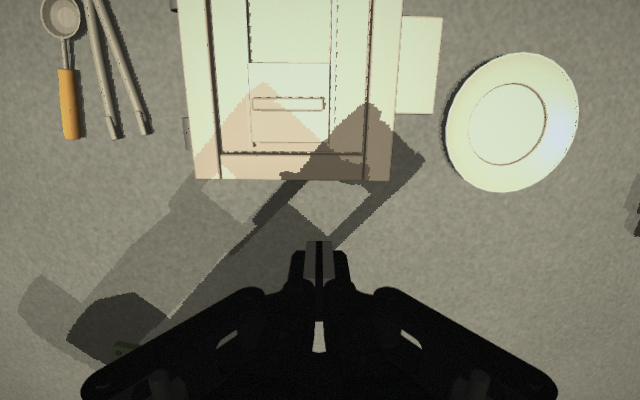

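```bash
python3 - <<'E'
import cv2
a=cv2.imread("pics/g_wrist.png")[0:200,170:450]
cv2.imwrite("pics/z4.png",cv2.resize(a,None,fx=2.8,fy=2.8,interpolation=cv2.INTER_CUBIC))
E
```

```text
(no output)
```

View pics/z4.png

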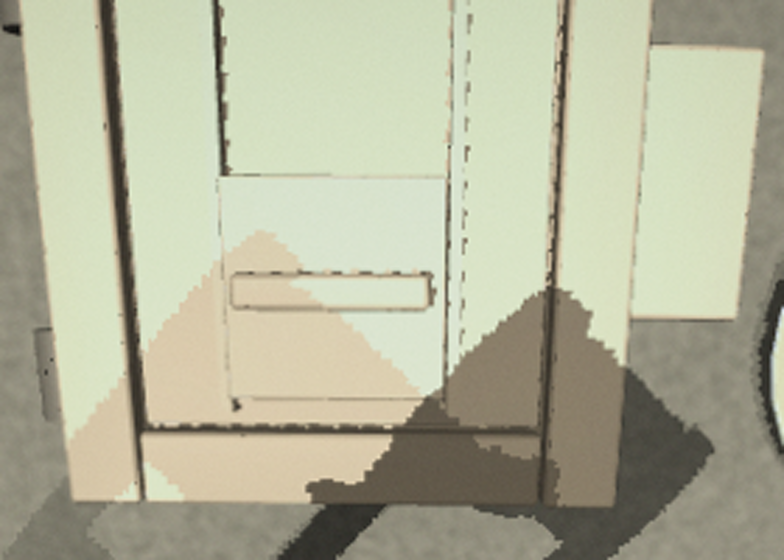

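```bash
python3 - <<'E'
from h import *
import pickle
W=pickle.load(open("g.pkl","rb"))
z=lambda x,y:(170+x/2.8-.3,y/2.8-.3)
P=lambda n,x,y,h:(n,plane(W,z(x,y),h))
L=[P("rim hinge-near corner",72,500,.12),P("rim free-near corner",615,505,.12),P("ridge hinge end",231,291,.1415),P("ridge free end",430,291,.1415),
P("ridge near mid",331,309,.1415),P("ridge far mid",331,273,.1415),P("lip near inner",632,320,.107),P("lip near tip",738,320,.107),P("lip far tip",763,50,.107),
P("near/free seam top",543,432,.12),P("near/hinge seam",143,432,.12), P("tab far hinge",220,176,.1255),P("tab far free",446,178,.1255)]
d=dict(L)
for a,b in(("rim free-near corner","rim hinge-near corner"),("ridge free end","ridge hinge end"),("lip near tip","lip far tip"),("tab far free","tab far hinge")):
    e=d[b]-d[a];print(a,b,np.linalg.norm(e),np.degrees(np.arctan2(e[1],e[0])))
c=np.array([.5655,-.124,0])
for n,p in L: w=p-c;print(n,p.round(4),"tub",(w@u*1000).round(1),(w@v*1000).round(1))
E
```

```text
rim free-near corner rim hinge-near corner 0.17763503184717433 102.77004293566259
ridge free end ridge hinge end 0.05523282614100522 103.14617084899423
lip near tip lip far tip 0.07869513801087107 13.641796495131116
tab far free tab far hinge 0.06457174321463807 102.59296432117324
rim hinge-near corner [ 0.4558 -0.0584  0.12  ] tub -91.5 89.2
rim free-near corner [ 0.495  -0.2317  0.12  ] tub -93.5 -88.4
ridge hinge end [ 0.5338 -0.103   0.1415] tub -26.0 27.7
ridge free end [ 0.5463 -0.1568  0.1415] tub -26.3 -27.5
ridge near mid [ 0.5353 -0.1311  0.1415] tub -31.0 0.1
ridge far mid [ 0.5447 -0.1292  0.1415] tub -21.4 -0.2
lip near inner [ 0.5524 -0.2225  0.107 ] tub -35.6 -92.8
lip near tip [ 0.5607 -0.2559  0.107 ] tub -35.3 -127.2
lip far tip [ 0.6371 -0.2374  0.107 ] tub 43.4 -126.9
near/free seam top [ 0.5126 -0.2022  0.12  ] tub -69.5 -63.8
near/hinge seam [ 0.4834 -0.0784  0.12  ] tub -69.3 63.4
tab far hinge [ 0.5634 -0.0912  0.1255] tub 5.5 32.4
tab far free [ 0.5775 -0.1542  0.1255] tub 4.6 -32.2
```

```bash
sed -i 's/radians(13.4)/radians(13.2)/' h.py; cat >> h.py <<'E'
c0=np.array([.5655,-.124,0])+.006*u
def tp(x,y,z): return c0+u*x/1e3+v*y/1e3+Z*z/1e3
E
python3 - <<'E'
from h import *
rep([tp(-87,0,124),tp(-87,0,107)],zdir=-v)
E
```

```text
t 6.9667 p [ 0.4704 -0.1709  0.2403] F [0.4  0.13 0.38] q [-29.9   2.2  98.    0.   79.7  46.8] w 0.0003
R [[0.001, 0.973, 0.23], [-0.0, 0.23, -0.973], [-1.0, 0.001, 0.001]]
turn tool [ 0.002   0.0006 -0.0011]
shift(mm,tool) [116.3  22.3 -24. ]
shift(mm,tool) [17.  0.  0.]
```

Emit:
play_rows(
  commands="30 10 -12 0 0 0; 35 11 -12 0 0 0; 35 0 0 0 0 0; 12 0 0 0 0 0; 4 0 0 0 0 0",
)

```text
time_s: 7.38
ee_pos: [0.4847, -0.1411, 0.1205]
orientation: [-133.2, 89.6, 150.2]
force: [-0.5, 0.5, 0.6]
gripper_width: 0.0002
```

```bash
sed -i 's/+.006\*u/+.004*u/' h.py; python3 - <<'E'
from h import *
m=manip.camera_model("wrist");I=manip.snapshot("wrist")[:,:,::-1];cv2.imwrite("pics/i_wrist.png",I)
rep([tp(-87,0,112)],zdir=-v)
E
```

```text
t 7.4333 p [ 0.4855 -0.1417  0.1217] F [ 0.46  0.14 -0.19] q [-26.1  10.6 103.8   0.   65.8  50.5] w -0.0003
R [[-0.003, 0.973, 0.232], [0.002, 0.232, -0.973], [-1.0, -0.003, -0.003]]
turn tool [ 0.0041 -0.0027  0.0028]
shift(mm,tool) [ 9.7 -1.1  1. ]
```

View pics/i_wrist.png

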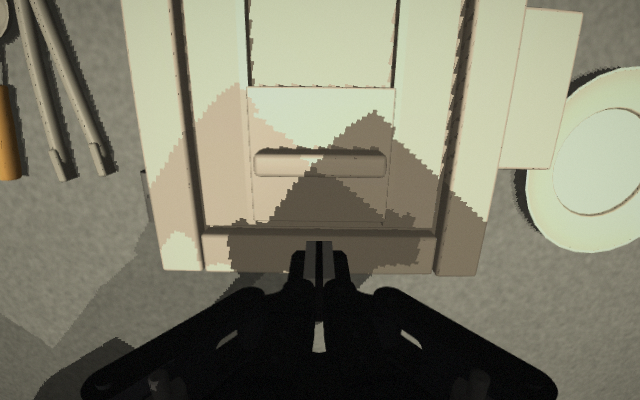

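Emit:
play_rows(
  commands="3 0 0 0 0 0; 4 0 0 0 0 0; 4 0 0 0 0 0; 2 0 0 0 0 0; 1 0 0 0 0 0",
)

```text
time_s: 7.85
ee_pos: [0.488, -0.1436, 0.1121]
orientation: [55.0, 89.7, -21.7]
force: [1.8, 1.1, 5.4]
gripper_width: 0.0003
```

Emit:
play_rows(
  commands="1 0 0 0 0 0; 0 0 0 0 0 0",
)

```text
time_s: 8.02
ee_pos: [0.488, -0.1436, 0.1119]
orientation: [53.8, 89.7, -22.9]
force: [0.7, 0.9, 9.6]
gripper_width: -0.0001
```

Emit:
play_rows(
  commands="2 0 0 0 0 0; 1 0 0 0 0 0; 0 0 0 0 0 0",
)

```text
time_s: 8.27
ee_pos: [0.4881, -0.1437, 0.1117]
orientation: [50.5, 89.7, -26.1]
force: [-6.4, 2.7, 26.4]
gripper_width: 0.0002
```

```bash
python3 - <<'E'
from h import *
rep([tp(-87,0,155),tp(0,-77,155),tp(0,-77,120)],zdir=-v)
E
```

```text
t 8.2667 p [ 0.4881 -0.1437  0.1117] F [-6.42  2.72 26.39] q [-26.2  11.4 104.2   0.   64.1  50.4] w 0.0002
R [[0.005, 0.973, 0.232], [-0.002, 0.232, -0.973], [-1.0, 0.004, 0.003]]
turn tool [ 0.0035  0.0034 -0.0041]
shift(mm,tool) [-43.3  -3.2  -1.5]
shift(mm,tool) [ 0. 87. 77.]
shift(mm,tool) [35.  0.  0.]
```

Emit:
play_rows(
  commands="-30 0 0 0 0 0; -21 0 0 0 0 0; 0 28 25 0 0 0; 0 28 25 0 0 0; 0 28 26 0 0 0",
)

```text
time_s: 8.68
ee_pos: [0.5861, -0.1975, 0.1584]
orientation: [48.2, 89.9, -28.4]
force: [0.3, -0.8, 0.7]
gripper_width: 0.0001
```

Emit:
play_rows(
  commands="15 0 0 0 0 0; 15 0 0 0 0 0; 3 0 0 0 0 0; 0 0 0 0 0 0",
)

```text
time_s: 9.02
ee_pos: [0.5834, -0.1964, 0.1221]
orientation: [-129.4, 89.7, 154.0]
force: [-0.5, -0.0, -0.2]
gripper_width: -0.0001
```

```bash
python3 - <<'E'
from h import *
rep([tp(0,-77,112)],zdir=-v)
I=manip.snapshot("wrist")[:,:,::-1];cv2.imwrite("pics/j_wrist.png",I)
E
```

```text
t 9.0167 p [ 0.5834 -0.1964  0.1221] F [-0.48 -0.03 -0.18] q [-26.7  22.8  87.8  -0.   69.7  50. ] w -0.0001
R [[-0.004, 0.973, 0.231], [0.002, 0.232, -0.973], [-1.0, -0.004, -0.003]]
turn tool [ 0.0032 -0.003   0.0037]
shift(mm,tool) [10.1  3.1  2.5]
```

View pics/j_wrist.png

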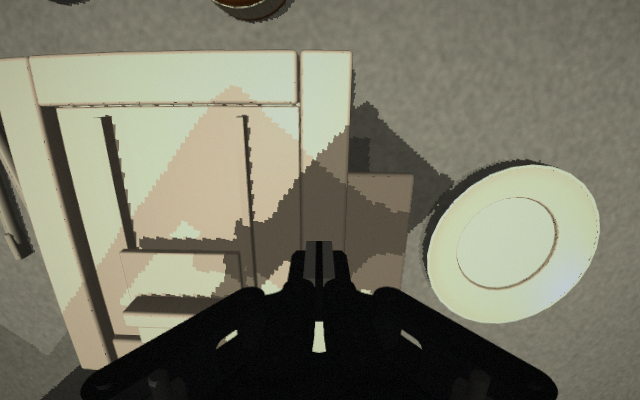

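Emit:
play_rows(
  commands="2 0 2 0 0 0; 4 0 0 0 0 0; 4 0 0 0 0 0; 4 0 0 0 0 0; 2 0 0 0 0 0",
)

```text
time_s: 9.48
ee_pos: [0.5867, -0.1998, 0.1117]
orientation: [42.0, 89.8, -34.6]
force: [-7.2, 2.2, 21.5]
gripper_width: -0.0001
```

Emit:
play_rows(
  commands="1 0 0 0 0 0; 0 0 0 0 0 0",
)

```text
time_s: 9.65
ee_pos: [0.5867, -0.1998, 0.1118]
orientation: [40.3, 89.8, -36.3]
force: [-5.6, 2.2, 17.1]
gripper_width: 0.0
```

Seated firmly. Next: far section.

```bash
python3 - <<'E'
from h import *
rep([tp(0,-77,155),tp(87,0,155),tp(87,0,122)],zdir=-v)
E
```

```text
t 9.65 p [ 0.5867 -0.1998  0.1118] F [-5.57  2.24 17.06] q [-26.8  23.7  87.9  -0.   68.2  49.8] w 0.0
R [[0.003, 0.973, 0.232], [-0.002, 0.232, -0.973], [-1.0, 0.002, 0.003]]
turn tool [ 0.0037  0.0028 -0.0024]
shift(mm,tool) [-43.2   0.7  -1.6]
shift(mm,tool) [  0.  87. -77.]
shift(mm,tool) [33.  0.  0.]
```

Emit:
play_rows(
  commands="-30 0 0 0 0 0; -20 0 0 0 0 0; 0 29 -26 0 0 0; 0 29 -26 0 0 0; 0 29 -27 0 0 0",
)

```text
time_s: 10.07
ee_pos: [0.6529, -0.1019, 0.1586]
orientation: [61.2, 89.8, -15.5]
force: [0.7, -0.4, -0.1]
gripper_width: -0.0
```

Emit:
play_rows(
  commands="15 0 0 0 0 0; 13 0 0 0 0 0; 3 0 0 0 0 0; 0 0 0 0 0 0",
)

```text
time_s: 10.4
ee_pos: [0.6495, -0.1023, 0.1235]
orientation: [-115.4, 89.7, 167.9]
force: [-0.9, 0.4, -1.2]
gripper_width: 0.0002
```

```bash
python3 - <<'E'
from h import *
rep([tp(87,0,112)],zdir=-v)
I=manip.snapshot("wrist")[:,:,::-1];cv2.imwrite("pics/k_wrist.png",I)
I=manip.snapshot("side")[:,:,::-1];I=cv2.resize(I[80:300,270:470],None,fx=3,fy=2.7);cv2.imwrite("pics/k_side.png",I)
E
```

```text
t 10.4 p [ 0.6495 -0.1023  0.1235] F [-0.87  0.44 -1.23] q [-16.5  27.4  81.   -0.   71.9  60.2] w 0.0002
R [[-0.005, 0.973, 0.231], [0.001, 0.231, -0.973], [-1.0, -0.005, -0.002]]
turn tool [ 0.0025 -0.0023  0.0049]
shift(mm,tool) [11.5  4.2  2. ]
```

View pics/k_wrist.png

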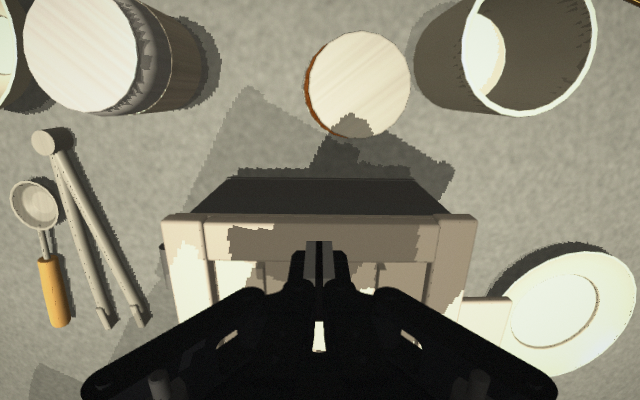

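View pics/k_side.png

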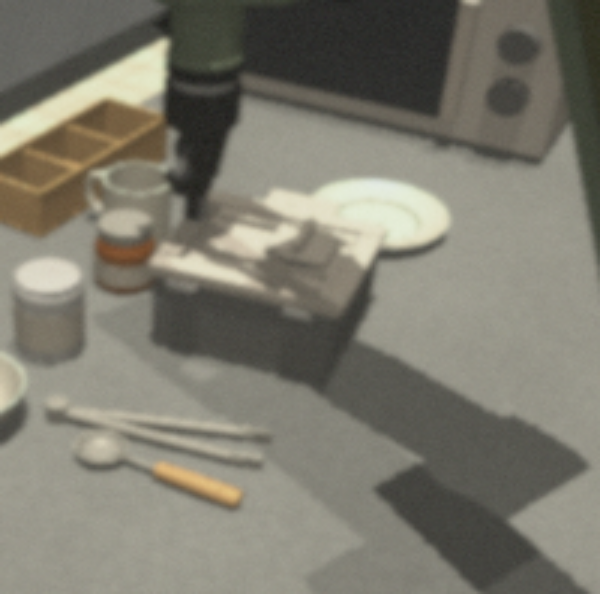

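Emit:
play_rows(
  commands="0 6 2 0 0 0; 4 0 0 0 0 0; 4 0 0 0 0 0; 4 0 0 0 0 0; 4 0 0 0 0 0",
)

```text
time_s: 10.92
ee_pos: [0.6593, -0.1035, 0.1117]
orientation: [46.8, 89.8, -29.8]
force: [-2.2, -0.3, 25.4]
gripper_width: 0.0002
```

Emit:
play_rows(
  commands="2 0 0 0 0 0; 0 0 0 0 0 0",
)

```text
time_s: 11.08
ee_pos: [0.6593, -0.1035, 0.1119]
orientation: [42.6, 89.8, -34.0]
force: [-4.7, -0.1, 12.9]
gripper_width: 0.0
```

```bash
python3 - <<'E'
from h import *
rep([tp(87,0,155),tp(0,77,155),tp(0,77,122)],zdir=-v)
E
```

```text
t 11.0833 p [ 0.6593 -0.1035  0.1119] F [-4.72 -0.13 12.92] q [-16.3  28.9  80.3  -0.1  70.6  60.3] w 0.0
R [[0.003, 0.973, 0.232], [-0.002, 0.232, -0.973], [-1.0, 0.002, 0.002]]
turn tool [ 0.0034  0.0025 -0.0023]
shift(mm,tool) [-43.1  -5.   -1.5]
shift(mm,tool) [  0. -87. -77.]
shift(mm,tool) [33.  0.  0.]
```

Seated. Now the hinge side.

Emit:
play_rows(
  commands="-30 0 0 0 0 0; -20 0 0 0 0 0; 0 -30 -26 0 0 0; 0 -30 -26 0 0 0; 0 -30 -26 0 0 0",
)

```text
time_s: 11.5
ee_pos: [0.5515, -0.0473, 0.1581]
orientation: [81.4, 90.0, 4.7]
force: [0.0, 0.4, 0.5]
gripper_width: -0.0001
```

Emit:
play_rows(
  commands="15 0 0 0 0 0; 13 0 0 0 0 0; 3 0 0 0 0 0; 0 0 0 0 0 0",
)

```text
time_s: 11.83
ee_pos: [0.5514, -0.0473, 0.1259]
orientation: [-117.7, 89.8, 165.7]
force: [-0.2, -0.5, -0.1]
gripper_width: -0.0002
```

```bash
python3 - <<'E'
from h import *
rep([tp(0,77,112)],zdir=-v)
I=manip.snapshot("wrist")[:,:,::-1];cv2.imwrite("pics/l_wrist.png",I)
E
```

```text
t 11.8333 p [ 0.5514 -0.0473  0.1259] F [-0.19 -0.45 -0.13] q [-13.9  15.6  97.    0.   67.5  62.7] w -0.0002
R [[-0.003, 0.973, 0.232], [0.001, 0.232, -0.973], [-1.0, -0.003, -0.001]]
turn tool [ 0.0034 -0.0013  0.0026]
shift(mm,tool) [13.9  0.2  1. ]
```

View pics/l_wrist.png

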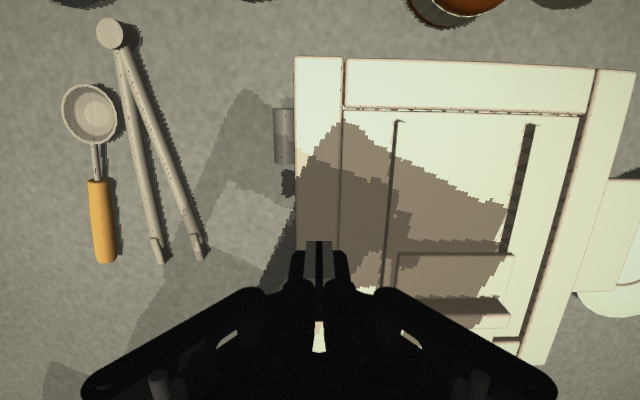

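Aligned on the hinge section (finger at columns 306–332, rim 295–340). Press.

Emit:
play_rows(
  commands="4 0 0 0 0 0; 4 0 0 0 0 0; 4 0 0 0 0 0; 4 0 0 0 0 0; 3 0 0 0 0 0",
)

```text
time_s: 12.3
ee_pos: [0.5538, -0.048, 0.1117]
orientation: [47.7, 89.9, -28.9]
force: [-11.8, 1.8, 34.5]
gripper_width: 0.0001
```

Emit:
play_rows(
  commands="2 0 0 0 0 0; 0 0 0 0 0 0",
)

```text
time_s: 12.47
ee_pos: [0.5538, -0.048, 0.1118]
orientation: [40.9, 89.9, -35.7]
force: [-12.4, 2.4, 28.2]
gripper_width: -0.0
```

```bash
python3 - <<'E'
from h import *
rep([tp(0,77,165),tp(-60,0,165)],zdir=-v)
E
```

```text
t 12.4667 p [ 0.5538 -0.048   0.1118] F [-12.44   2.37  28.16] q [-13.9  16.8  97.4  -0.   65.7  62.7] w -0.0
R [[0.002, 0.973, 0.232], [-0.001, 0.232, -0.973], [-1.0, 0.001, 0.001]]
turn tool [ 0.0038  0.0014 -0.0012]
shift(mm,tool) [-53.2  -2.   -0.4]
shift(mm,tool) [  0. -60.  77.]
```

Emit:
play_rows(
  commands="-35 0 0 0 0 0; -35 0 0 0 0 0; -35 -20 10 0 0 0; -30 -30 20 0 0 0; 0 -30 20 0 0 0",
)

```text
time_s: 12.88
ee_pos: [0.493, -0.1133, 0.2451]
orientation: [54.9, 89.2, -21.5]
force: [0.9, -0.7, 0.6]
gripper_width: 0.0002
```

Emit:
play_rows(
  commands="0 -25 20 0 0 0; 0 -10 7 0 0 0; 0 0 0 0 0 0; 0 0 0 0 0 0; 0 0 0 0 0 0",
)

```text
time_s: 13.3
ee_pos: [0.4618, -0.1455, 0.2374]
orientation: [170.4, 89.9, 93.8]
force: [0.1, -0.4, 0.3]
gripper_width: -0.0001
```

```bash
python3 - <<'E'
from h import *
rep([tp(-60,0,165)],zdir=-v)
m=manip.camera_model("wrist");I=manip.snapshot("wrist")[:,:,::-1];cv2.imwrite("pics/m_wrist.png",I)
a=I[0:200,170:450];cv2.imwrite("pics/z5.png",cv2.resize(a,None,fx=2.8,fy=2.8,interpolation=cv2.INTER_CUBIC))
import pickle;pickle.dump(m,open("m.pkl","wb"))
E
```

```text
t 13.3 p [ 0.4618 -0.1455  0.2374] F [ 0.09 -0.44  0.31] q [-2.780e+01  3.000e-01  1.002e+02  1.000e-01  7.940e+01  4.880e+01] w -0.0001
R [[-0.0, 0.973, 0.232], [0.001, 0.232, -0.973], [-1.0, 0.0, -0.001]]
turn tool [ 0.0037 -0.001  -0.0002]
shift(mm,tool) [72.4 49.9  2.8]
```

View pics/z5.png

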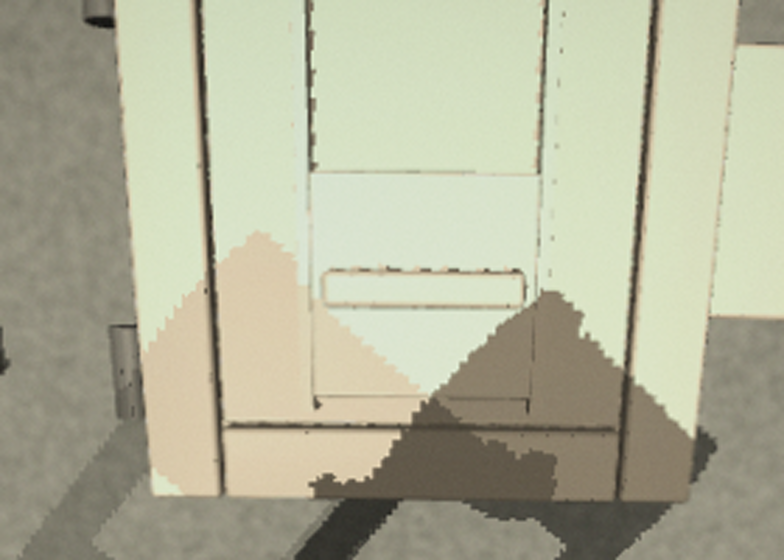

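```bash
python3 - <<'E'
from h import *
import pickle
W=pickle.load(open("m.pkl","rb"))
z=lambda x,y:(170+x/2.8-.3,y/2.8-.3)
P=lambda n,x,y,h:(n,plane(W,z(x,y),h))
for n,p in[P("rim hinge-near",153,495,.112),P("rim free-near",690,499,.112),P("ridge near mid",424,306,.1415),P("ridge far mid",424,270,.1415),P("ridge h",322,288,.1415),P("ridge f",525,288,.1415),P("tab far",424,173,.1255)]:
    w=p-c0;print(n,p.round(4),(w@u*1000).round(1),(w@v*1000).round(1))
p=manip.read_state()['ee_pos'];w=p-c0;print(w@u,w@v)
E
```

```text
rim hinge-near [ 0.453  -0.0574  0.112 ] -98.3 90.5
rim free-near [ 0.4932 -0.2312  0.112 ] -98.8 -87.9
ridge near mid [ 0.5334 -0.1304  0.1415] -36.7 1.1
ridge far mid [ 0.5426 -0.1281  0.1415] -27.3 1.2
ridge h [ 0.5316 -0.1021  0.1415] -32.0 29.1
ridge f [ 0.5445 -0.1561  0.1415] -31.8 -26.4
tab far [ 0.5682 -0.1221  0.1255] -0.9 1.3
-0.10974588379385936 0.0030007371438615206
```

Emit:
play_rows(
  commands="30 25 2 0 0 0; 35 25 0 0 0 0; 30 0 0 0 0 0; 11 0 0 0 0 0; 0 0 0 0 0 0",
)

```text
time_s: 13.77
ee_pos: [0.507, -0.1342, 0.1286]
orientation: [-128.4, 89.4, 155.1]
force: [-1.1, 0.3, 0.3]
gripper_width: -0.0001
```

Emit:
play_rows(
  commands="0 0 0 0 0 0; 0 0 0 0 0 0",
)

```text
time_s: 13.93
ee_pos: [0.5109, -0.137, 0.1347]
orientation: [52.5, 89.8, -24.1]
force: [0.7, -0.1, 0.3]
gripper_width: 0.0001
```

```bash
python3 - <<'E'
from h import *
rep([tp(-60,0,131)],zdir=-v)
I=manip.snapshot("wrist")[:,:,::-1];cv2.imwrite("pics/n_wrist.png",I)
E
```

```text
t 13.9333 p [ 0.5109 -0.137   0.1347] F [ 0.69 -0.05  0.34] q [-24.4  12.  100.4   0.   67.5  52.2] w 0.0001
R [[0.003, 0.973, 0.232], [-0.001, 0.232, -0.973], [-1.0, 0.003, 0.002]]
turn tool [ 0.0038  0.0019 -0.0025]
shift(mm,tool) [ 3.7  0.2 -0.2]
```

View pics/n_wrist.png

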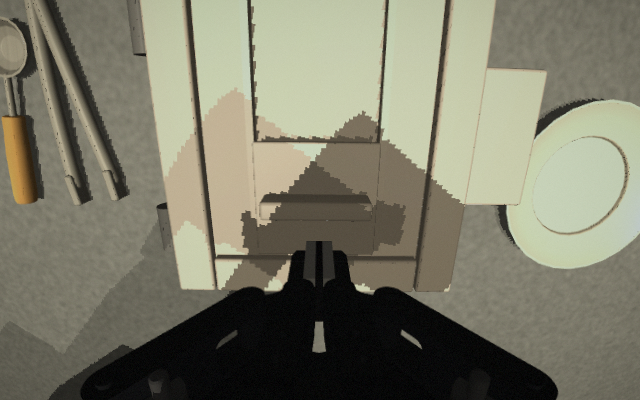

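Emit:
play_rows(
  commands="2 0 0 0 0 0; 1 10 0 0 0 0; 0 10 0 0 0 0; 0 10 0 0 0 0; 0 10 0 0 0 0",
)

```text
time_s: 14.4
ee_pos: [0.5497, -0.1277, 0.1305]
orientation: [5.8, 89.9, -70.8]
force: [-1.3, -1.6, 2.0]
gripper_width: -0.0003
```

Emit:
play_rows(
  commands="0 10 0 0 0 0; 0 10 0 0 0 0; 0 6 0 0 0 0; 0 4 0 0 0 0; 0 2 0 0 0 0",
)

```text
time_s: 14.82
ee_pos: [0.5803, -0.1198, 0.1296]
orientation: [-121.3, 90.0, 162.1]
force: [-1.2, -1.5, 1.3]
gripper_width: 0.0001
```

Emit:
play_rows(
  commands="0 3 0 0 0 0; 0 2 0 0 0 0; 0 2 0 0 0 0; 0 0 0 0 0 0",
)

```text
time_s: 15.15
ee_pos: [0.5817, -0.1193, 0.1295]
orientation: [-97.2, 89.3, -173.8]
force: [-13.9, -3.4, 9.2]
gripper_width: -0.0004
```

```bash
python3 - <<'E'
from h import *
rep([tp(16,0,131)],zdir=-v)
I=manip.snapshot("wrist")[:,:,::-1];cv2.imwrite("pics/o_wrist.png",I)
E
```

```text
t 15.15 p [ 0.5817 -0.1193  0.1295] F [-13.91  -3.39   9.21] q [-19.8  20.2  90.5  -0.3  70.   56.9] w -0.0004
R [[-0.012, 0.973, 0.232], [-0.001, 0.232, -0.973], [-1.0, -0.012, -0.001]]
turn tool [ 0.0036 -0.0015  0.0117]
shift(mm,tool) [-1.5  3.1  0.8]
```

View pics/o_wrist.png

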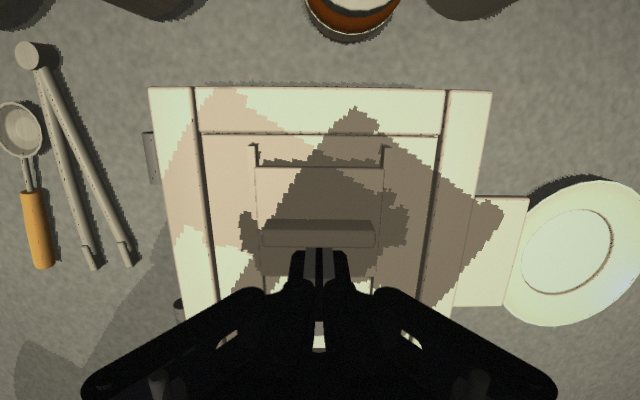

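Emit:
play_rows(
  commands="0 -15 0 0 0 0; -30 -15 0 0 0 0; -35 -30 0 0 0 0; -30 -30 0 0 0 0; -10 -20 0 0 0 0",
)

```text
time_s: 15.62
ee_pos: [0.4837, -0.1439, 0.2357]
orientation: [57.1, 89.5, -19.5]
force: [0.5, 0.2, 0.5]
gripper_width: -0.0001
```

Emit:
play_rows(
  commands="0 -10 0 0 0 0; 0 0 0 0 0 0; 0 0 0 0 0 0; 0 0 0 0 0 0",
)

```text
time_s: 15.95
ee_pos: [0.4731, -0.1447, 0.2293]
orientation: [-149.6, 89.9, 133.9]
force: [0.3, 0.1, -0.2]
gripper_width: -0.0001
```

```bash
python3 - <<'E'
from h import *
rep([tp(-33,0,125)],zdir=-v)
m=manip.camera_model("wrist");I=manip.snapshot("wrist")[:,:,::-1];cv2.imwrite("pics/p_wrist.png",I)
a=I[0:200,170:450];cv2.imwrite("pics/z6.png",cv2.resize(a,None,fx=2.8,fy=2.8,interpolation=cv2.INTER_CUBIC))
import pickle;pickle.dump(m,open("p.pkl","wb"))
E
```

```text
t 15.95 p [ 0.4731 -0.1447  0.2293] F [ 0.28  0.14 -0.2 ] q [-27.1   2.2  99.4   0.   78.6  49.5] w -0.0001
R [[-0.002, 0.973, 0.232], [0.002, 0.232, -0.973], [-1.0, -0.001, -0.002]]
turn tool [ 0.0036 -0.0021  0.0013]
shift(mm,tool) [104.3  65.7   1. ]
```

View pics/z6.png

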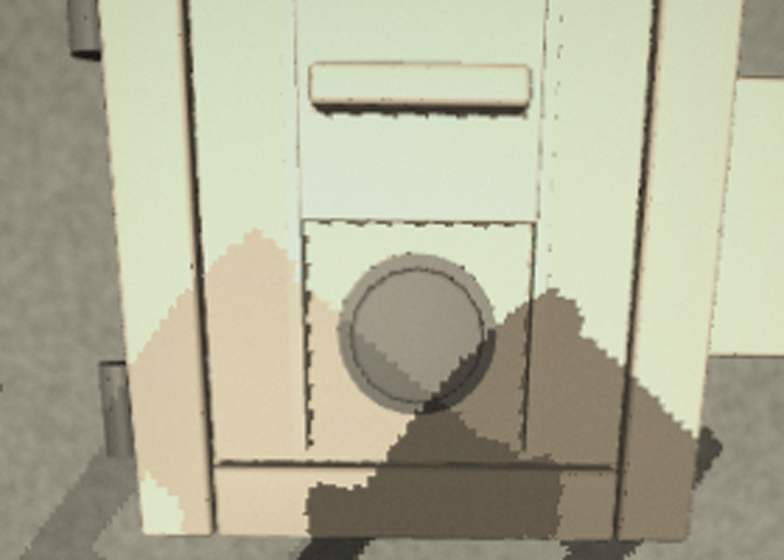

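```bash
python3 - <<'E'
from h import *
import pickle
W=pickle.load(open("p.pkl","rb"))
z=lambda x,y:(170+x/2.8-.3,y/2.8-.3)
P=lambda n,x,y,h:(n,plane(W,z(x,y),h))
for n,p in[P("ridge near mid",420,101,.1415),P("ridge far",420,64,.1415),P("tab near",420,221,.1255),P("btn",417,334,.118),P("btn top",417,254,.118),P("btn bot",417,412,.118),P("rim near",420,537,.112)]:
    w=p-c0;print(n,(w@u*1000).round(1),(w@v*1000).round(1))
E
```

```text
ridge near mid 24.3 0.7
ridge far 32.8 0.8
tab near -3.2 0.6
btn -34.3 1.3
btn top -11.8 1.4
btn bot -57.4 1.2
rim near -99.0 0.1
```

Emit:
play_rows(
  commands="30 32 0 0 0 0; 35 32 0 0 0 0; 30 0 0 0 0 0; 7 0 0 0 0 0; 0 0 0 0 0 0",
)

```text
time_s: 16.42
ee_pos: [0.5272, -0.13, 0.1301]
orientation: [-126.6, 89.4, 156.8]
force: [-0.7, -1.1, -0.0]
gripper_width: 0.0002
```

Emit:
play_rows(
  commands="0 0 0 0 0 0; 0 0 0 0 0 0",
)

```text
time_s: 16.58
ee_pos: [0.531, -0.1323, 0.1364]
orientation: [54.0, 89.8, -22.6]
force: [0.1, -0.6, 0.3]
gripper_width: -0.0001
```

```bash
python3 - <<'E'
from h import *
rep([tp(-34,1,110)],zdir=-v)
I=manip.snapshot("wrist")[:,:,::-1];cv2.imwrite("pics/q_wrist.png",I)
E
```

```text
t 16.5833 p [ 0.531  -0.1323  0.1364] F [ 0.12 -0.55  0.33] q [-23.1  14.   97.7   0.   68.2  53.6] w -0.0001
R [[0.003, 0.973, 0.232], [-0.001, 0.232, -0.973], [-1.0, 0.002, 0.002]]
turn tool [ 0.0033  0.0016 -0.0022]
shift(mm,tool) [26.4  5.5 -1.2]
```

View pics/q_wrist.png

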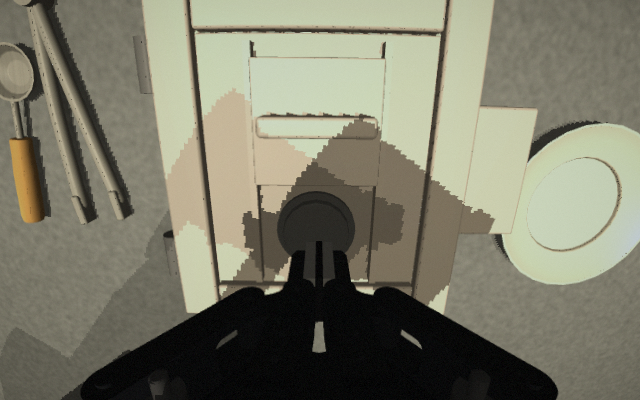

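Emit:
play_rows(
  commands="6 5 -1 0 0 0; 6 0 0 0 0 0; 5 0 0 0 0 0; 5 0 0 0 0 0; 4 0 0 0 0 0",
)

```text
time_s: 17.05
ee_pos: [0.5351, -0.1299, 0.1097]
orientation: [56.7, 89.9, -19.9]
force: [-10.8, 3.3, 36.0]
gripper_width: -0.0003
```

Emit:
play_rows(
  commands="3 0 0 0 0 0; 1 0 0 0 0 0; 0 0 0 0 0 0",
)

```text
time_s: 17.3
ee_pos: [0.535, -0.1299, 0.1097]
orientation: [1.0, 90.0, -75.5]
force: [-10.2, 4.0, 28.7]
gripper_width: -0.0002
```

Emit:
play_rows(
  commands="-10 0 0 0 0 0; -20 0 0 0 0 0; -35 0 0 0 0 0; -35 -25 0 0 0 0; -25 -35 0 0 0 0",
)

```text
time_s: 17.72
ee_pos: [0.4798, -0.1436, 0.2306]
orientation: [54.4, 89.8, -22.0]
force: [-0.2, -1.2, 1.4]
gripper_width: 0.0
```

Emit:
play_rows(
  commands="-15 -30 0 0 0 0; -5 -20 0 0 0 0; 0 0 0 0 0 0; 0 0 0 0 0 0; 0 0 0 0 0 0",
)

```text
time_s: 18.13
ee_pos: [0.4295, -0.1546, 0.2473]
orientation: [-166.9, 90.0, 116.5]
force: [-0.4, 0.2, -1.6]
gripper_width: -0.0002
```

```bash
python3 - <<'E'
from h import *
rep(zdir=-v)
m=manip.camera_model("wrist");I=manip.snapshot("wrist")[:,:,::-1];cv2.imwrite("pics/r_wrist.png",I)
a=I[0:200,170:450];cv2.imwrite("pics/z7.png",cv2.resize(a,None,fx=2.8,fy=2.8,interpolation=cv2.INTER_CUBIC))
I=manip.snapshot("side")[:,:,::-1];I=cv2.resize(I[80:300,230:470],None,fx=3.3,fy=2.7);cv2.imwrite("pics/r_side.png",I)
import pickle;pickle.dump(m,open("r.pkl","wb"))
E
```

```text
t 18.1333 p [ 0.4295 -0.1546  0.2473] F [-0.35  0.23 -1.62] q [-30.7  -3.7 103.    0.   80.7  45.9] w -0.0002
R [[-0.0, 0.973, 0.231], [0.001, 0.231, -0.973], [-1.0, -0.0, -0.001]]
turn tool [ 0.0032 -0.0006  0.0001]
```

View pics/z7.png

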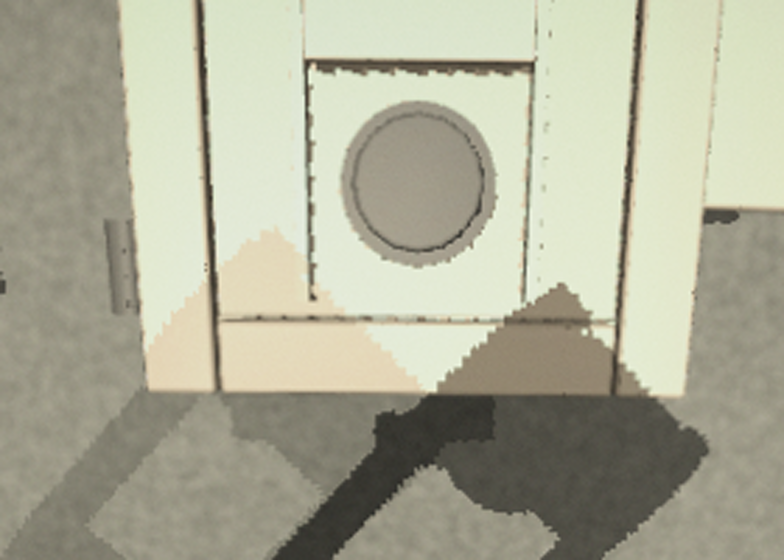

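View pics/r_side.png

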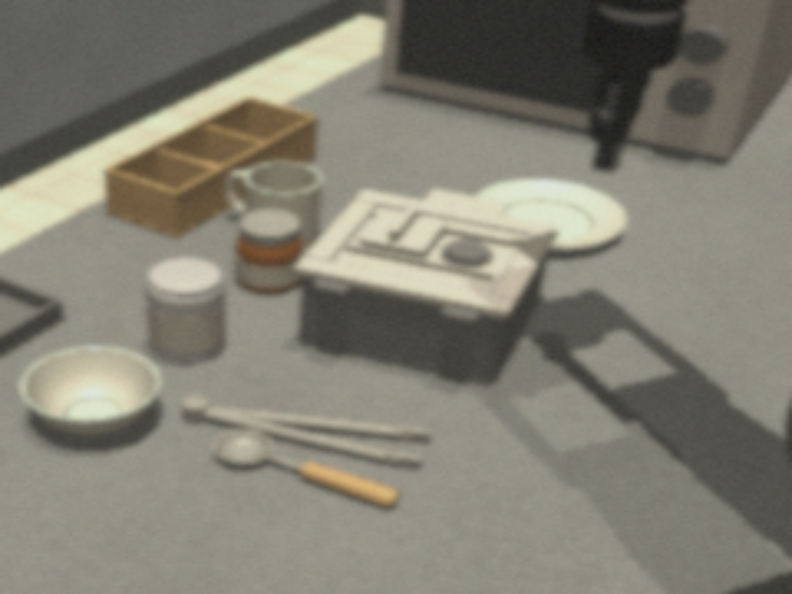

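```bash
python3 - <<'E'
from h import *
import pickle
W=pickle.load(open("r.pkl","rb"))
z=lambda x,y:(170+x/2.8-.3,y/2.8-.3)
for n,x,y,h in[("tab near",418,61,.1255),("btn raised centre",418,181,.118),("btn edge far",418,111,.118),("edge near",418,251,.118),("rim near",418,393,.112)]:
    w=plane(W,z(x,y),h)-c0;print(n,(w@u*1000).round(1),(w@v*1000).round(1))
E
```

```text
tab near -3.6 1.5
btn raised centre -34.9 1.3
btn edge far -15.5 1.4
edge near -55.1 1.3
rim near -99.4 1.1
```

```bash
python3 -c "
from station import manip
print(manip.sign_off())"
```

```text
the job is handed in; nothing more can be done
None
```

The bread keeper is shut and sealed, the child-lock tab is aside, and the pump has been pressed and released. I handed the job in at about 18 s.

- **Lid:** I swung it shut by its lip. It met a stop at z = 107 mm under about 11 N.
- **Rim:** I pressed the sections in the order near, free, far, hinge. Each stopped at 112 mm with 13–28 N held at the end of the press, above the 5–6 N a section takes to move. The brief peak was about 35 N, on the hinge section.
- **Tab:** I pushed it by its ridge until it stopped at about 14 N. In the last picture its near edge is 31.3 mm from the button's centre; 32 mm would be exactly fully aside. The gap is within the camera's roughly 2 mm error.
- **Pump:** I pressed it to its stop at 109.7 mm, with a peak of 36 N, then released it. Its top measures 39.6 mm across at the height of the "up" position, against a true 40 mm, so it has come back up.

The crockery and other things look undisturbed in the final side view. I judged that by eye and did not measure their positions.

My early measurements of the tub disagreed: its free edge came out at 179–186 mm instead of 190 mm, and its turn at 12.4° to 14.5°. I positioned the presses from pictures taken after the lid was shut, and corrected the finger's position before the free, far and pump presses.

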